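# Pack the bakery's gift caddy with the closed jars and tins

## Robot

A 7-joint arm with a two-finger parallel gripper is mounted at the origin on the work surface. World frame = base frame: x ahead of the robot, y to its left, z up, the work surface at z = 0. Lengths are in m, angles in rad, forces in N, time in s.
With the tool pointing down it reaches from about 0.4 to 0.875 m from the base axis. Payload 19.3 kg.
Tool frame: the origin (TCP) lies at the centre of the arm's flange, where the gripper is bolted on; the fingertips stand 173 mm ahead of it and the grasp point (between the pads) lies 155 mm ahead of it (env.tip_extent is the distance from the TCP to the fingertips, in m); z points along the fingers, y is the line along which they close (so a half turn about z gives the same grasp; the last joint's range is limited). The gripper opens to 85 mm and grips with 20 to 120 N. Pads are 22 mm wide; open, the fingers measure 114 mm over their backs; the gripper's body (76 mm by 85 mm) begins 54 mm behind the grasp point. The pads swing forward as they close: fully open they stand 13 mm farther back than shut.
Start: joints at [1.08, 0.521, -0.036, 1.599, 0.021, 1.021, -0.113], TCP at [0.255, -0.57, 0.405] pointing down, gripper open.
Joint ranges: [-2.91, 2.91], [-0.3, 2.13], [-1.5, 1.42], [0.17, 2.43], [-1.26, 4.41], [0.16, 1.93], [-2.52, 2.52]. Speed limits (rad/s): [1.89, 1.89, 2.39, 2.39, 3.01, 3.01, 3.01].

## Interface

Orientations are given as a unit quaternion [x, y, z, w].
In Python, from plant import env, planner, imaging, ticket gives the robot as it stands. Calls block until the motion is done:
- env.reach(position, orientation): joint-space move of the TCP to a pose.
- env.line_to(position, vel=0.15, ori=None, until_force=None): straight line of the TCP; ori=None keeps the orientation; vel is the mean speed in m/s. With until_force (N) it stops when the force on the tool has changed by that much, and returns True; else False.
- env.goto_joints(angles): joint-space move.
- env.open_jaws() and env.close_gripper(force=None): open the fingers fully, or close them until they stop; force is the grip in N (None keeps the last).
- env.wait(seconds).
- planner.solve_ik(position, orientation): joint angles nearest the present ones, or None.
- imaging.camera(name): name is "scene" or "top" or "wrist"; returns a dict with "frame" (384x512x3 uint8, red, green, blue), "intrinsics" (3x3 intrinsics, pixels), "R" (3x3) and "t" (3): a world point X has camera coordinates R X + t; the wrist camera has in their place "tool_from_camera" (4x4, takes a point from camera to tool coordinates, whose origin is the TCP and whose axes are the flange's). Camera axes: x right, y down, z forward; pixel columns grow to the right and rows downward; lengths in m; the calibration is good to about 2 mm. A picture is of the moment at which its call begins: read the wrist's pose just before it. There is no depth.
A pose or a line that the arm cannot do raises env.IKError and nothing moves.
- ticket.sign_off(): hands the job in; it is judged then, once.
Readings, each from a call of its own:
- env.current_time(): time.
- env.current_joint_positions(): joint angles.
- env.current_joint_vel(): joint speeds.
- env.current_joint_torque(): joint torques, N m.
- env.current_eef_pos(): TCP position.
- env.current_orientation(): TCP orientation.
- env.current_force(): force on the tool from outside, world axes, zero at the start.
- env.current_torque(): the same for the moment, N m.
- env.current_grip_width(): finger opening in m.
- env.current_grip_force(): force on a finger pad.
Only numpy, scipy, OpenCV 4.12 (cv2) and the standard library are available. Lean on these libraries where they do the work, as an engineer would, in place of code of your own. Each camera call takes 0.05 s, during which the arm holds its last target. There are 200 camera calls.

## Task

Pack the wooden gift caddy on the bakery counter: stand the large lidded jar in the widest bay of the row of three, the square lidded tin in the middle one and the small lidded jar in the narrowest, and lay the long tin flat in the long bay, each upright on the floor of its bay. Set them down without dropping them, and leave the three opened tasters, the jars and the tin that have no lid, standing where they are.

Things in the scene. Friction and masses are not known exactly. Their poses are not given: they have to be found in the camera images.
- caddy: Fixed wooden caddy (sizes in mm) 262 (x) x 188, origin under its centre, x within 0.2 rad of world x. Floor 6 thick; walls 8 thick, to 26 above counter; dividers 6 thick, to 24. Row of 3 bays, centred y=-38, 96 deep in y: widest (94 in x, centre x=-76), middle (78, x=+16), narrowest (62, x=+92). Long bay 246 (x) x 70, centre x=0, y=+51. Starts empty, at the robot's left or right.
- large_jar: Large closed jar: white ceramic cylinder with a wooden lid, 60 mm diameter, 80 mm tall over all; the lid is as wide as the jar and does not come off. Upright at the start; origin at the centre of its underside, z up. 0.26 to 0.46 kg.
- small_jar: Small closed jar: the same in white ceramic with a fast wooden lid, 44 mm diameter, 60 mm tall over all. Origin at the centre of its underside, z up. 0.12 to 0.21 kg.
- square_tin: Square closed tin: plain metal, 52 x 52 mm (sides along its x and y axes), 72 mm tall over all with a flat wooden lid that does not come off. Origin at the centre of its underside, z up. 0.15 to 0.26 kg.
- long_tin: Long closed tin: plain metal, lying flat, 170 mm long along its x axis, 42 mm wide along y, 52 mm high over all with a flat wooden lid that does not come off. Origin at the centre of its underside, z up. 0.22 to 0.39 kg.
- open_large_jar: Opened taster, not to be packed: same white ceramic cylinder as the large jar, 60 mm diameter, 80 mm tall, but without lid: hollow and open at the top. Origin at the centre of its underside.
- open_small_jar: Opened taster, not to be packed: same as the small jar, 44 mm diameter, 60 mm tall, but without lid: hollow and open at the top. Origin at the centre of its underside.
- open_square_tin: Opened taster, not to be packed: same as the square tin, 52 x 52 mm (sides along its x and y axes), 72 mm tall, but without lid: hollow and open at the top. Origin at the centre of its underside.
There are look-alikes about, which are no part of the job. Leave any turquoise or yellow look-alike of the square_tin alone. What is shaped like the large_jar but yellow is not meant.

How it is judged:
At the end, for the whole second after the job is handed in: Large jar, square tin and small jar upright (within 0.1 rad) on the floor of the widest, middle and narrowest bay; long tin right way up, flat on the floor of the long bay; anywhere within the walls, released, at rest. The three lidless tasters upright within 30 mm of their starts (x of large_jar in the frame of caddy between -0.095 and -0.057 m and y of large_jar in the frame of caddy between -0.058 and -0.018 m and z of large_jar in the frame of caddy between 0.002 and 0.011 m and angle between each of large_jar, square_tin, small_jar, long_tin's own z axis and vertical below 0.1 rad and linear speed of each of large_jar, square_tin, small_jar, long_tin below 0.02 m/s and contact force between the fingers and large_jar below 0.1 N and x of square_tin in the frame of caddy between 0 and 0.032 m and y of square_tin in the frame of caddy between -0.062 and -0.014 m and z of square_tin in the frame of caddy between 0.002 and 0.011 m and contact force between the fingers and square_tin below 0.1 N and x of small_jar in the frame of caddy between 0.08 and 0.104 m and y of small_jar in the frame of caddy between -0.066 and -0.01 m and z of small_jar in the frame of caddy between 0.002 and 0.011 m and contact force between the fingers and small_jar below 0.1 N and x of long_tin in the frame of caddy between -0.042 and 0.042 m and y of long_tin in the frame of caddy between 0.035 and 0.067 m and z of long_tin in the frame of caddy between 0.002 and 0.011 m and contact force between the fingers and long_tin below 0.1 N and distance of each of open_large_jar, open_square_tin, open_small_jar from where it was at the start of the episode below 0.03 m and angle between each of open_large_jar, open_square_tin, open_small_jar's own z axis and vertical below 0.15 rad); the robot touches nothing.
It fails at once if an opened (lidless) jar or tin is moved more than 30 mm or tipped (distance of any of open_large_jar, open_square_tin, open_small_jar from where it was at the start of the episode above 0.03 m or angle between any of open_large_jar, open_square_tin, open_small_jar's own z axis and vertical above 0.3 rad).
It fails at once if a jar or tin is dropped (falls free at over 0.7 m/s, about 25 mm of fall) ((linear speed of large_jar above 0.7 m/s and contact force between the fingers and large_jar below 0.01 N) or (linear speed of square_tin above 0.7 m/s and contact force between the fingers and square_tin below 0.01 N) or (linear speed of small_jar above 0.7 m/s and contact force between the fingers and small_jar below 0.01 N) or (linear speed of long_tin above 0.7 m/s and contact force between the fingers and long_tin below 0.01 N)).
It also fails if it takes over 109 s, if anything falls off the work surface, if the arm or the gripper's body presses on something with over 40 N, if the wrist force passes 120 N, or if a joint passes its speed limit or range.

## Working session

There is one attempt and no reset: what is moved stays moved. The work goes in short steps, each a Python script; the robot and the scene stay as the last script left them, time stands still between calls to the robot, and variables do not carry over. Pictures are saved under pics/ and viewed, at most 14 in all, crops included, and the job is handed in when it is done.

```bash
mkdir -p pics && ls && python3 - <<'E'
from plant import env, planner, imaging, ticket
import cv2,numpy as np,pickle
d={}
for n in("scene","top"):
    c=imaging.camera(n); d[n]=c
    cv2.imwrite(f"pics/{n}0.png",cv2.resize(c["frame"][:,:,::-1],(800,600),interpolation=cv2.INTER_CUBIC))
    print(n,c["intrinsics"],c["R"],c["t"])
pickle.dump(d,open("cams.pkl","wb"))
print(env.current_time(),env.current_eef_pos(),env.current_orientation())
E
```

```text
pics
scene [[382.80390132   0.         254.8528548 ]
 [  0.         382.80390132 189.44707856]
 [  0.           0.           1.        ]] [[ 0.62362796  0.78170776 -0.00459744]
 [ 0.65249287 -0.52376428 -0.5476532 ]
 [-0.43051273  0.33853205 -0.8366928 ]] [-0.26002911 -0.3296371   1.3035217 ]
top [[400.28835923   0.         256.30175932]
 [  0.         400.28835923 190.06201753]
 [  0.           0.           1.        ]] [[-0.00928451 -0.99989598  0.01103745]
 [-0.99219982  0.00783973 -0.12441082]
 [ 0.12431135 -0.01210645 -0.9921694 ]] [-0.06526961  0.48126884  1.1341852 ]
0.1 [ 0.25523277 -0.57037315  0.4041807 ] [ 9.77951875e-01  2.08829742e-01 -1.40611605e-04 -4.98755642e-04]
```

View pics/scene0.png

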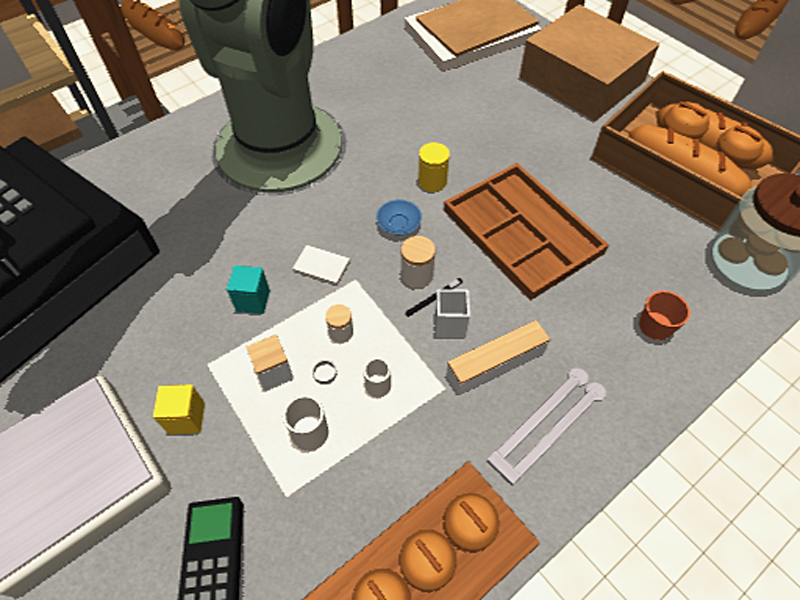

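View pics/top0.png

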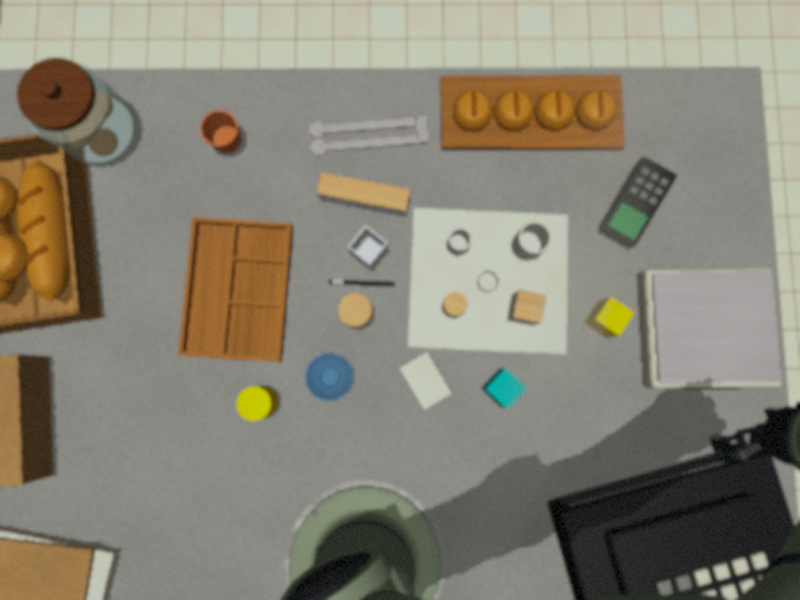

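The scene view shows the caddy at (525,230), with the large jar at (418,260), square tin (268,360), small jar (339,320) and long tin (498,355). The open tasters are at (305,420), (377,375) and (452,310). The top view agrees: large jar (355,310), square tin (529,306), small jar (455,304), long tin (363,193), caddy (236,290). I'll enlarge both.

```bash
python3 - <<'E'
import cv2,pickle
d=pickle.load(open("cams.pkl","rb"))
for n,(x,y,w,h) in dict(top=(110,100,265,150),scene=(130,100,265,190)).items():
    f=d[n]["frame"][y:y+h,x:x+w,::-1]
    f=cv2.resize(f,None,fx=3,fy=3,interpolation=cv2.INTER_CUBIC)
    for i in range(0,w,20): cv2.line(f,(i*3,0),(i*3,6),(0,0,255),1); cv2.putText(f,str(x+i),(i*3,16),0,.35,(0,0,255),1)
    for i in range(0,h,20): cv2.line(f,(0,i*3),(6,i*3),(0,0,255),1); cv2.putText(f,str(y+i),(8,i*3+4),0,.35,(0,0,255),1)
    cv2.imwrite(f"pics/{n}1.png",f)
E
```

```text
(no output)
```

View pics/top1.png

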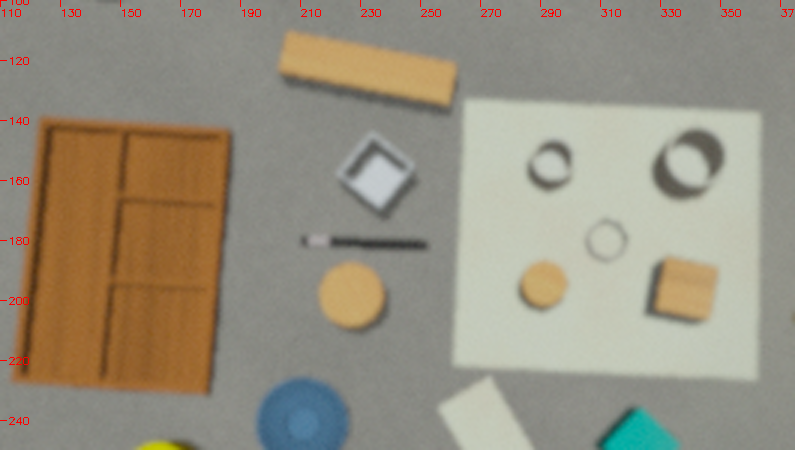

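View pics/scene1.png

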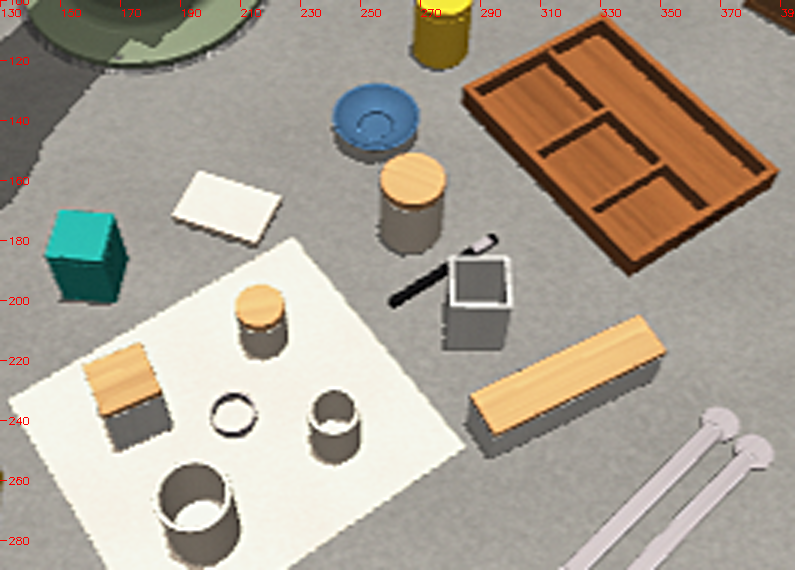

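The crops give clear corners. In crop pixels, lid centres top/scene are large (352,295)/(413,180) and small (544,285)/(260,306). The caddy rim corners are (40,118), (230,130), (210,393) and (13,380) in the top view, with matches in the scene view. Next I triangulate.

```bash
cat > tri.py <<'E'
import numpy as np,cv2,pickle
d=pickle.load(open("cams.pkl","rb"))
P={n:d[n]["intrinsics"]@np.c_[d[n]["R"],d[n]["t"]] for n in d}
off=dict(top=(110,100),scene=(130,100))
def px(n,p): return (np.array(p,float)+.5)/3-.5+off[n]
def tri(a,b):
    X=cv2.triangulatePoints(P["top"],P["scene"],px("top",a),px("scene",b))[:,0];X=X[:3]/X[3]
    r=P["top"]@np.r_[X,1]; return X,np.linalg.norm(r[:2]/r[2]-px("top",a))
def onz(n,p,z):
    c=d[n];r=c["R"].T@np.linalg.inv(c["intrinsics"])@np.r_[px(n,p),1];o=-c["R"].T@c["t"]
    return o+r*(z-o[2])/r[2]
E
python3 - <<'E'
from tri import *
np.set_printoptions(precision=4,suppress=True)
Q=dict(large=[((352,295),(413,180))],small=[((544,285),(260,306))],
square=[((664,258),(160,392)),((718,265),(101,415)),((708,320),(83,362)),((655,311),(140,343))],
long=[((290,32),(665,352)),((456,64),(492,432)),((448,105),(470,396)),((280,72),(640,317))],
caddy=[((40,118),(777,170)),((230,130),(630,263)),((210,393),(463,93)),((13,380),(605,17))],
openL=[((688,164),(196,497))],openS=[((550,165),(334,411))],openSq=[((375,133),(510,303)),((415,172),(450,304)),((380,215),(450,258)),((337,175),(510,258))])
for k,v in Q.items():
    X=np.array([tri(*p)[0] for p in v]);print(k,X.mean(0),[round(tri(*p)[1],2) for p in v])
    if len(v)==4:
        print(X); e=(X[0]+X[1]-X[2]-X[3])/2; f=(X[0]+X[3]-X[1]-X[2])/2
        print(' ex',np.hypot(*e[:2]),np.arctan2(e[1],e[0]),' ey',np.hypot(*f[:2]),np.arctan2(-f[0],f[1]))
    z=dict(large=.08,small=.06,square=.072,long=.052,caddy=.026,openL=.08,openS=.06,openSq=.072)[k]
    for n,i in(("top",0),("scene",1)): print('  onz',n,np.mean([onz(n,p[i],z) for p in v],0))
E
```

```text
large [0.4539 0.0137 0.0748] [np.float64(0.28)]
  onz top [0.4529 0.0127 0.08  ]
  onz scene [0.4574 0.0118 0.08  ]
small [ 0.4642 -0.1674  0.0527] [np.float64(0.23)]
  onz top [ 0.4631 -0.1672  0.06  ]
  onz scene [ 0.4686 -0.1689  0.06  ]
square [ 0.4578 -0.3004  0.0677] [np.float64(0.25), np.float64(0.34), np.float64(0.04), np.float64(0.06)]
[[ 0.4871 -0.2816  0.0635]
 [ 0.479  -0.3309  0.071 ]
 [ 0.4277 -0.3184  0.0719]
 [ 0.4372 -0.2706  0.0642]]
 ex 0.051928499596214456 -0.2288700815133823  ey 0.04935886737767105 -0.18005722011316233
  onz top [ 0.4574 -0.2992  0.072 ]
  onz scene [ 0.46   -0.3013  0.072 ]
long [ 0.679  -0.0009  0.0474] [np.float64(0.42), np.float64(0.29), np.float64(0.07), np.float64(0.53)]
[[ 0.7159  0.0761  0.049 ]
 [ 0.681  -0.0874  0.0505]
 [ 0.6423 -0.0785  0.0443]
 [ 0.6769  0.0862  0.0456]]
 ex 0.03995919194507598 -0.24118841026431448  ey 0.16776758389850027 -0.20879901982979893
  onz top [ 0.6773 -0.0015  0.052 ]
  onz scene [ 0.6807 -0.0026  0.052 ]
caddy [0.502  0.2399 0.0207] [np.float64(0.12), np.float64(0.12), np.float64(0.37), np.float64(0.48)]
[
[... 178 characters left out ...]
92996
  onz top [0.5011 0.2381 0.026 ]
  onz scene [0.5052 0.2367 0.026 ]
openL [ 0.579  -0.3088  0.0568] [np.float64(0.16)]
  onz top [ 0.5743 -0.3032  0.08  ]
  onz scene [ 0.5886 -0.312   0.08  ]
openS [ 0.582  -0.1764  0.0449] [np.float64(0.19)]
  onz top [ 0.5785 -0.1753  0.06  ]
  onz scene [ 0.5886 -0.18    0.06  ]
openSq [ 0.5705 -0.0085  0.0679] [np.float64(0.5), np.float64(0.72), np.float64(0.85), np.float64(0.41)]
[[ 0.6077 -0.0076  0.0768]
 [ 0.5722 -0.0445  0.0675]
 [ 0.5325 -0.0106  0.0605]
 [ 0.5694  0.0287  0.067 ]]
 ex 0.052420413400167204 -0.7336525690690895  ey 0.05255453697996287 -0.7596196306556237
  onz top [ 0.5687 -0.0101  0.072 ]
  onz scene [ 0.5733 -0.0088  0.072 ]
```

Heights come out about 5 mm low across the board, but otherwise sizes (258x189 caddy, 52 tin, 168x40 long tin) agree with the text. I'll pack the long tin first.

```bash
cat > ops.py <<'E'
from plant import env, planner, imaging, ticket
import numpy as np, cv2
CAD=np.array([.503,.239]); CY=-.073; L=.155
def q(a): return [np.cos(a/2),np.sin(a/2),0,0]
def cad(x,y):
    c,s=np.cos(CY),np.sin(CY); return CAD+[c*x-s*y,s*x+c*y]
def pick(xy,a,h,force,up=.12):
    env.reach([*xy,L+up+h],q(a))
    env.line_to([*xy,L+h],vel=.2)
    env.close_gripper(force)
    print('grip',env.current_grip_width(),env.current_grip_force())
    env.line_to([*xy,L+up+h],vel=.2)
    print('lifted',env.current_grip_width(),env.current_time(),env.current_force())
def place(xy,a,h,up=.12,dz=0):
    env.reach([*xy,L+up+h],q(a))
    env.line_to([*xy,L+h+.018],vel=.2)
    hit=env.line_to([*xy,L+h+.002+dz],vel=.03,until_force=3)
    z=env.current_eef_pos()[2]-L-h
    print('hit',hit,'bottom z',z,env.current_force(),env.current_grip_width())
def release(up=.12):
    env.open_jaws(); p=np.array(env.current_eef_pos()); env.line_to(p+[0,0,up],vel=.25); print('t',env.current_time())
def snap(n,f):
    cv2.imwrite(f"pics/{f}.png",cv2.resize(imaging.camera(n)["frame"][:,:,::-1],(800,600)))
E
python3 - <<'E'
from ops import *
for n,xy,a in [('long',(.679,-.001),1.356),('long',(.679,-.001),-1.786),('longp',cad(0,.053),CY),('sq',(.4585,-.3),-.2),('sm',(.4645,-.168),CY),('lg',(.455,.0125),CY),('lgp',cad(-.076,-.04),CY),('sqp',cad(.016,-.04),CY),('smp',cad(.092,-.04),CY)]:
    for z in(.2,.32):
        j=planner.solve_ik([*xy,z],q(a)); print(n,np.round(xy,3),None if j is None else np.round(j,2))
E
```

```text
long [ 0.679 -0.001] [ 0.17  0.88 -0.42  1.55  0.45  0.81 -0.64]
long [ 0.679 -0.001] [ 0.22  0.74 -0.5   1.5   0.39  1.01 -0.6 ]
long [ 0.679 -0.001] [ 0.58  1.23 -1.28  1.53  1.21  1.32  2.07]
long [ 0.679 -0.001] [ 0.58  1.04 -1.28  1.48  1.    1.37  2.16]
longp [0.507 0.292] [-0.49  0.75 -0.19  1.83  0.23  0.59 -2.47]
longp [0.507 0.292] [-0.89  0.59  0.38  1.8  -0.29  0.8  -2.  ]
sq [ 0.458 -0.3  ] [ 0.44  0.71  0.04  1.94 -0.06  0.5  -1.24]
sq [ 0.458 -0.3  ] [ 0.44  0.51  0.04  1.89 -0.03  0.75 -1.27]
sm [ 0.464 -0.168] [ 0.24  0.65 -0.02  2.08  0.03  0.41 -1.45]
sm [ 0.464 -0.168] [ 0.27  0.44 -0.06  2.02  0.04  0.69 -1.46]
lg [0.455 0.012] [-0.12  0.62 -0.05  2.17  0.08  0.35 -1.88]
lg [0.455 0.012] [ 0.04  0.39 -0.24  2.1   0.15  0.66 -1.95]
lgp [0.424 0.205] [-0.46  0.64 -0.15  2.13  0.23  0.39 -2.44]
lgp [0.424 0.205] [-0.87  0.44  0.38  2.09 -0.26  0.66 -1.96]
sqp [0.516 0.198] [-0.36  0.71 -0.15  1.92  0.2   0.53 -2.3 ]
sqp [0.516 0.198] [-0.19  0.54 -0.4   1.86  0.28  0.8  -2.37]
smp [0.592 0.192] [-0.31  0.78 -0.15  1.73  0.18  0.64 -2.2 ]
smp [0.592 0.192] [-0.19  0.63 -0.33  1.67  0.25  0.88 -2.26]
```

```bash
python3 - <<'E'
from ops import *
pick((.679,-.001),1.356,.040,50)
place(cad(0,.053),CY+np.pi,.040)
snap("scene","long_down")
E
```

```text
grip 0.0413816192609897 50.64707726240158
lifted 0.041550107440253795 4.6167 [-0.32143998  0.82468886 -3.85704868]
hit True bottom z 0.006411524887779414 [1.18911674 1.40585864 1.63786248] 0.04140373890222838
```

View pics/long_down.png

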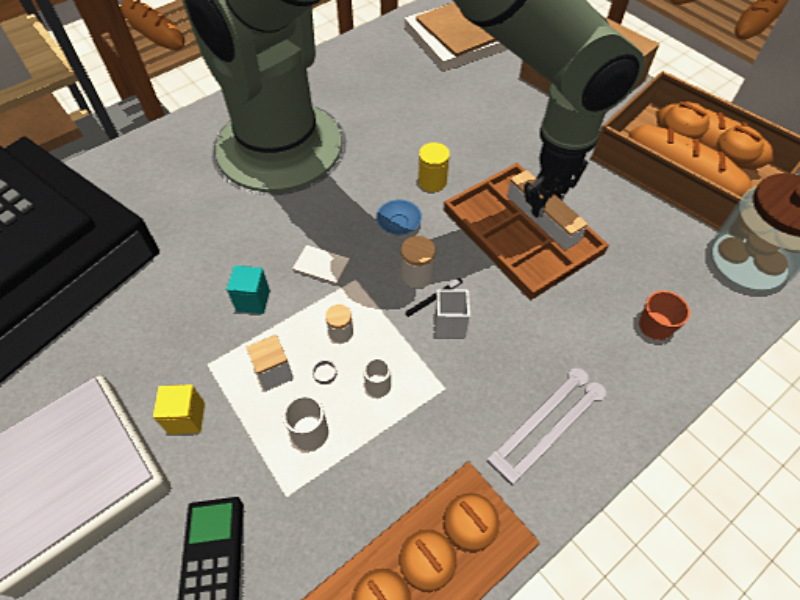

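The long tin sits in the long bay at (550,215), with contact felt at 6.4 mm, which is the floor height. I'll release it and move on to the small jar.

```bash
python3 - <<'E'
from ops import *
release()
pick((.4645,-.168),CY+np.pi,.042,40)
w=env.current_grip_width(); assert .038<w<.05,w
place(cad(.092,-.041),CY+np.pi,.042)
if .004<env.current_eef_pos()[2]-L-.042<.0095: release()
snap("top","small_down")
E
```

```text
t 8.1833
grip 0.0430773457162199 39.014202654361725
lifted 0.04329580336804596 11.8417 [ 0.21964464  0.87862612 -2.87932226]
hit True bottom z 0.0064021899649235395 [ 1.83658881 -0.22235775  1.40392308] 0.0430354392778612
t 15.4833
```

View pics/small_down.png

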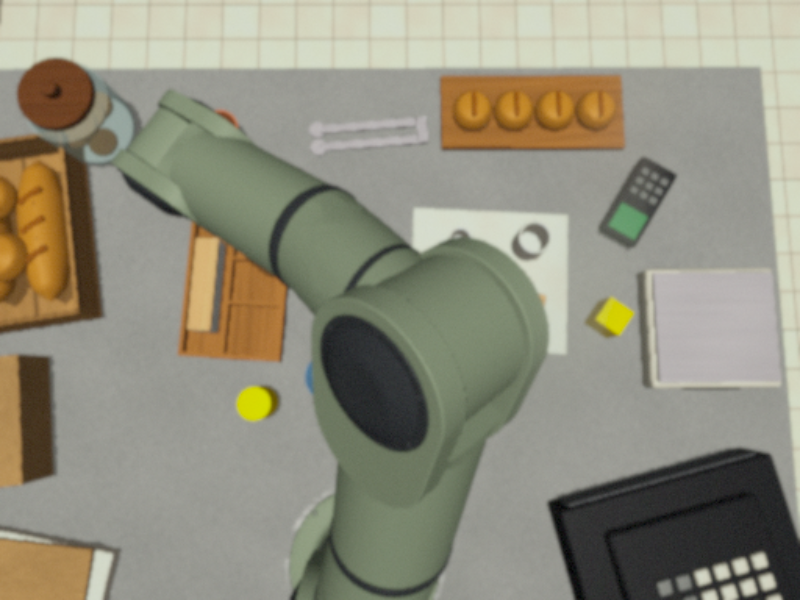

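The long tin lies in its bay at (205,285). The arm hides the small jar. Both contact heights were right, so the square tin is next.

```bash
python3 - <<'E'
from ops import *
pick((.4585,-.3),-.2+np.pi,.046,45)
w=env.current_grip_width(); assert .048<w<.057,w
place(cad(.016,-.041),CY+np.pi,.046)
if .004<env.current_eef_pos()[2]-L-.046<.0095: release()
snap("scene","square_down")
E
```

```text
grip 0.05141309123758507 46.00544035434723
lifted 0.05136528003827143 19.2917 [-0.54472112 -0.59273851 -2.30136345]
hit True bottom z 0.006461516562904238 [ 1.01137794 -0.61902076  3.70491108] 0.05169428000700882
t 23.275
```

View pics/square_down.png

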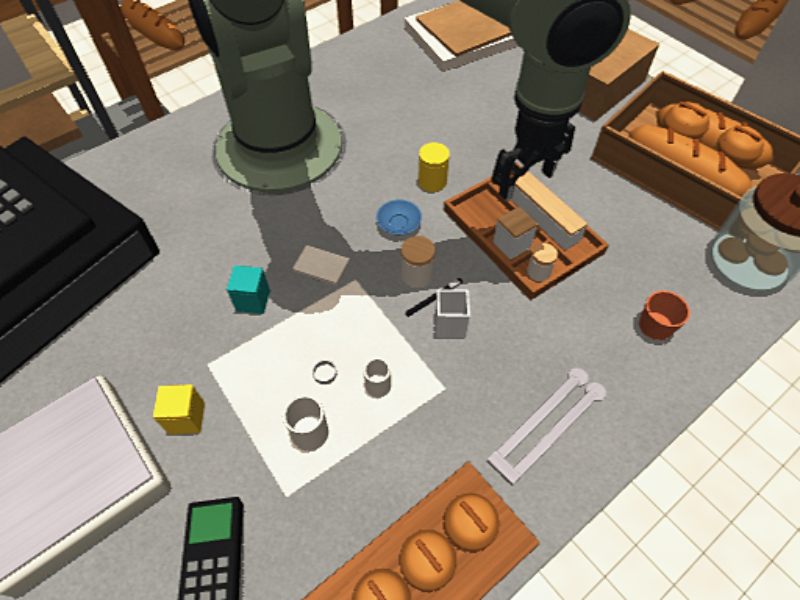

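The square tin (515,230) and small jar (542,262) stand in their bays, and the tasters are untouched. The large jar is last. Afterwards I'll move the arm aside for a check from above.

```bash
python3 - <<'E'
from ops import *
pick((.455,.0125),CY+np.pi,.048,60)
w=env.current_grip_width(); assert .055<w<.065,w
place(cad(-.076,-.041),CY+np.pi,.048)
if .004<env.current_eef_pos()[2]-L-.048<.0095:
    release(.15); env.goto_joints([1.08,0.521,-0.036,1.599,0.021,1.021,-0.113])
print(env.current_time())
import pickle
d={n:imaging.camera(n) for n in("top","scene")}; pickle.dump(d,open("cams.pkl","wb"))
f=np.vstack([cv2.resize(d["top"]["frame"][125:245,110:376,::-1],None,fx=2.5,fy=2.5,interpolation=2),cv2.resize(d["scene"]["frame"][90:210,130:396,::-1],None,fx=2.5,fy=2.5,interpolation=2)])
cv2.imwrite("pics/final.png",f)
E
```

```text
grip 0.05926267715259523 61.14132598042488
lifted 0.059210550594800515 25.9833 [ 0.51605578  0.04854229 -4.47976875]
hit True bottom z 0.006657722891163356 [-0.0764086   0.10824028 -2.3783377 ] 0.058828950701659485
t 28.9917
31.7833
```

View pics/final.png

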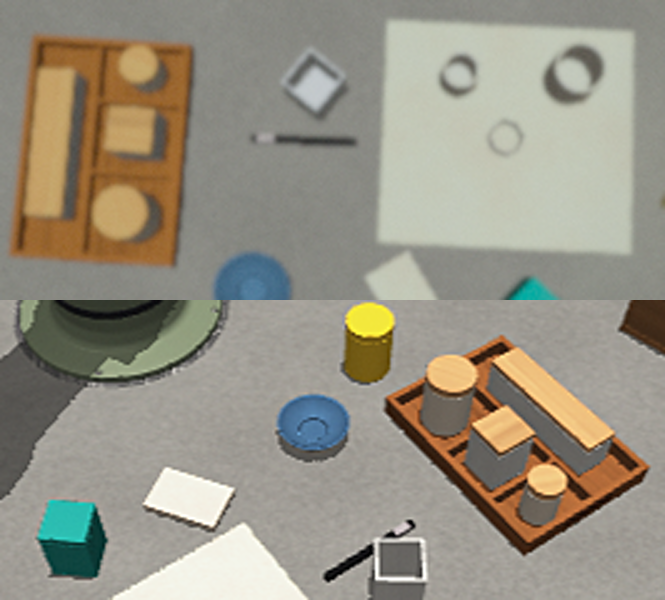

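The final picture shows all four items in their bays, with lid centres at large (122,212), square (130,130), small (139,67) and long (51,142). I'll check these against the caddy frame before handing in.

```bash
python3 - <<'E'
from tri import *
import tri; tri.px=lambda n,p:(np.array(p)+.5)/2.5-.5+np.array([110,125])
c=np.array([tri.onz("top",p,.026)[:2] for p in((35,37),(192,45),(175,265),(11,253))]); o=c.mean(0); print(o)
for n,p,z in(("large",(122,212),.086),("square",(130,130),.078),("small",(139,67),.066),("long",(51,142),.058)):
    v=tri.onz("top",p,z)[:2]-o; k,s=np.cos(-.073),np.sin(-.073); print(n,k*v[0]+s*v[1],-s*v[0]+k*v[1])
E
```

```text
[0.50119639 0.23741129]
large -0.07620788196094752 -0.04280898531222416
square 0.016291033773550866 -0.041185267140315174
small 0.09101410388751519 -0.041791473139157126
long -0.00040679368684258576 0.05152424981695192
```

All four are well inside their limits.

```bash
python3 -c "
from plant import ticket
print(ticket.sign_off())"
```

```text
the job is handed in; nothing more can be done
None
```

The caddy is packed and the job handed in at about 32 s: all four lidded items measured within their bay limits, and the three open tasters looked undisturbed; no verdict was shown at hand-in.

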